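Brush out the bean doser's hopper and try its lever

TASK

Clean out the empty bean doser: take the long brush from its pot and gently run it up and down inside the round hopper, right down to the hopper's floor three times, lifting the bristle head at least half out of the mouth each time in between. Stand the brush back in its pot and let go of it, then press the doser's sprung lever all the way down to its stop and let it spring back up. Leave the mug, jar, potted succulent and spoon where they are, and do not tip the brush pot over.

Things in the scene. Friction and masses are not known exactly. Their poses are not given: they have to be found in the camera images.
- doser: Bean doser fixed to the table: dark steel base 100 x 100 x 56 mm with a catch drawer, a round open-topped aluminium hopper on it, and a lever on its front. Origin: centre of its underside, on the hopper's axis; z up, the lever sticks out along -x.
- hopper_floor (a point): Centre of the hopper's inner floor, 62 mm above the table. The bore is 60 mm wide (walls 4 mm), flaring in the top 22 mm to 76 mm at the mouth; 90 mm deep.
- hopper_mouth (a point): Centre of the hopper's mouth at rim height, 152 mm above the table. The rim is 84 mm wide outside.
- lever_pad (a point): Centre of the top face of the square dark-wood thumb pad (36 x 36 x 8 mm) on the end of the lever; moves with the lever. At rest about 133 mm from the hopper's axis along the doser's -x and 110 mm above the table, its face tilted 0.25 rad; pressed home it is about 42 mm lower.
- lever (a joint): Lever angle in rad: 0 at rest (up), 0.5 pressed down to its stop. The hinge runs along the doser's y axis, 52 mm in front of the hopper's axis and 85 mm above the table; the pad's arm is 85 mm. A spring returns it; about 5.5 N on the pad holds it at the stop.
- brush: Long brush, 182 mm, 90 g, standing upright in its pot at the start, head down. Grey bristle head: cylinder 44 mm wide, 50 mm long (rigid, flat-ended); steel stem 8 mm; round wooden handle 20 mm wide from 120 to 176 mm above the head's end. Origin: centre of the flat end of the head (its foot); z along the brush to the handle.
- brush_grip (a point): Middle of the brush's handle, 150 mm from the foot along the brush.
- brush_pot: Low round terracotta pot with two thin black bands, loose, 0.7 kg, 74 mm wide, 56 mm high, open at the top; inside 64 mm wide, 50 mm deep. Origin: centre of its underside.
- pot_floor (a point): Centre of the brush pot's inner floor, 6 mm above its underside.
- mug: Blue ceramic mug, 76 mm wide, 80 mm high, handle at its +y. Bystander. Origin: centre of its underside.
- jar: Amber glass jar with a dark cap, 68 mm wide, 85 mm high. Bystander. Origin: centre of its underside.
- succulent: Small succulent in a concrete pot, 68 mm wide, 55 mm high to the pot's rim, 80 mm with the leaves. Bystander. Origin: centre of its underside.
- spoon: Spoon with a round wooden handle and steel bowl, 160 mm long, lying along its x axis on the table. Bystander.

How it is judged:
By the outcome, as a careful person would: the job done as asked, in the order asked, and still so for the second after the job is handed in, with the robot touching nothing.
It also fails if it takes over 72 s, if anything falls off the work surface, if the arm or the gripper's body presses on something with over 40 N, if the wrist force passes 120 N, or if a joint passes its speed limit or range.

ROBOT

A 7-joint arm with a two-finger parallel gripper is mounted at the origin on the work surface. World frame = base frame: x ahead of the robot, y to its left, z up, the work surface at z = 0. Lengths are in m, angles in rad, forces in N, time in s.
With the tool pointing down it reaches from about 0.35 to 0.9 m from the base axis. Payload 8.1 kg.
Tool frame: the origin (TCP) lies midway between the tips of the shut fingers; the grasp point (between the pads) lies 19 mm behind it; z points along the fingers, y is the line along which they close (so a half turn about z gives the same grasp; the last joint's range is limited). The gripper opens to 92 mm and grips with 3 to 60 N. Pads are 19 mm wide; open, the fingers measure 130 mm over their backs; the gripper's body (75 mm by 190 mm) begins 47 mm behind the grasp point.
Start: joints at [-1.263, 0.434, 0.025, 1.573, -0.012, 1.134, -0.075], TCP at [0.25, 0.573, 0.227] pointing down, gripper open.
Joint ranges: [-2.62, 2.62], [-0.44, 2.09], [-1.27, 1.32], [0.08, 2.57], [-1.32, 4.46], [0.12, 2], [-2.74, 2.74]. Speed limits (rad/s): [2.22, 2.22, 3.01, 3.01, 3.14, 3.14, 3.14].

INTERFACE

Orientations are given as a rotation vector (axis times angle).
In Python, from cell import observe, cams, job gives the robot as it stands. The module is installed in compiled form; this text tells all that it offers.
- The arm moves only by the tool step_arm, never from a script. Its argument "steps" is a list of rows, each a list of 6 numbers: the shift along the world's x, y, z in mm, then the turn, a rotation vector about the world's x, y, z in rad. In form: [[dx, dy, dz, rx, ry, rz], ...]. A call has 1 to 20 rows; each row shifts and turns the commanded pose from where the row before left it; what a row does not reach is not made up. A row lasts 1/12 s, in which the tool goes at most 41.7 mm and 7.16 degrees, less where a joint would pass 70% of its speed; a pose out of reach is approached as far as the arm can. A call with a gripper value outside its range is refused whole. "gripper" is the opening, from 0 (shut) to 1 (fully open), set as the call begins (left out, the last holds). The fingers move at their own pace and stop on an object; "force" is the grip in N (left out, the last holds). Time passes only in rows, so rows that do not move let the fingers close. It gives the time, the measured TCP pose, the force, the opening and the grip force at its end, in the units of the state.
- observe(): the state, without advancing time (a new reading comes with each control period).
- cams.get_image(name): name is "scene" or "side" or "wrist"; returns the picture (480x640x3 uint8, red, green, blue); there is no depth.
- cams.get_calibration(name): a dict with "fov_y" (degrees; the focal length in pixels is half the picture's height over the tangent of half this angle, whatever the lens; pixels are square), "cx", "cy" (the principal point, pixels), "world_to_cam" (4x4, takes a point from world to camera coordinates). Camera axes: x right, y up, looking along -z (the intrinsics and any distortion apply to the point x, -y, -z); pixel columns grow to the right and rows downward; lengths in m; the calibration is good to about 2 mm. A picture is of the moment at which its call begins: read the wrist's pose just before it. get_calibration takes no time and is no camera call; for the wrist camera it gives the pose at the moment of the call.
- job.sign_off(): hands the job in; it is judged then, once.
The state is a dict: "clock": time; "joints": joint angles; "dq": joint speeds; "joint_efforts": joint torques, N m; "position": TCP position; "ee_rot": TCP orientation; "force": force on the tool from outside, world axes, zero at the start; "ft_torque": the same for the moment, N m; "width": opening from 0.0 (shut) to 1.0 (fully open); "gripper_force": force on a finger pad.
Only numpy, scipy, OpenCV 4.12 (cv2) and the standard library are available. Lean on these libraries where they do the work, as an engineer would, in place of code of your own. Each camera call takes 0.05 s, during which the arm holds its last target. There are 200 camera calls.

## Working session

There is one attempt and no reset: what is moved stays moved. The work goes in short steps, Python scripts to look and compute and a tool call to move; the robot and the scene stay as the last step left them, time stands still between calls to the robot, and variables do not carry over. Pictures are saved under pics/ and viewed, at most 10 in all, crops included, and the job is handed in when it is done.

Besides the shell and the picture viewer there is one more tool, called after ">>>" as a command line: name --pt "numbers of a row" for each row, then --argument value for the rest. step_arm: Moves the arm, as the interface text tells. Its arguments: {"type":"object","properties":{"steps":{"type":"array","items":{"type":"array","items":{"type":"number"}}},"gripper":{"type":"number"},"force":{"type":"number"}},"required":["steps"]}

```bash
mkdir -p pics; python3 - <<'E'
from cell import observe,cams
import cv2,numpy as np
s=observe();print({k:np.round(v,3).tolist() for k,v in s.items()})
for n in ["scene","side"]:
    im=cams.get_image(n);cv2.imwrite(f"pics/{n}0.png",im[:,:,::-1])
    print(n,{k:np.round(v,4).tolist() if not isinstance(v,str) else v for k,v in cams.get_calibration(n).items()})
print({k:np.round(v,4).tolist() for k,v in cams.get_calibration("wrist").items()})
E
```

```text
{'clock': 0.0, 'joints': [-1.263, 0.435, 0.025, 1.574, -0.012, 1.134, -0.075], 'dq': [0.001, -0.001, -0.0, 0.001, 0.0, -0.0, -0.0], 'joint_efforts': [-0.001, -66.786, 0.985, -31.445, -0.06, 0.044, 0.0], 'position': [0.249, 0.573, 0.226], 'ee_rot': [-0.641, -3.075, 0.002], 'force': [-0.14, 0.536, -0.291], 'ft_torque': [-0.072, -0.011, -0.014], 'gripper_force': 0.0, 'width': 1.0}
scene {'fov_y': 43.7836, 'cx': 320.5365, 'cy': 237.2564, 'world_to_cam': [[-0.7104, 0.7037, 0.0061, 0.38], [-0.4817, -0.4926, 0.7248, 0.1885], [0.5131, 0.512, 0.6889, -1.5673], [0.0, 0.0, 0.0, 1.0]]}
side {'fov_y': 44.5039, 'cx': 331.0807, 'cy': 233.371, 'world_to_cam': [[0.996, -0.0886, 0.0121, -0.5351], [0.0373, 0.5342, 0.8445, -0.1224], [-0.0813, -0.8407, 0.5354, -1.4123], [0.0, 0.0, 0.0, 1.0]]}
{'fov_y': 71.3764, 'cx': 314.9295, 'cy': 243.869, 'world_to_cam': [[0.399, 0.9169, -0.0013, -0.624], [-0.8812, 0.383, -0.2771, 0.0345], [-0.2536, 0.1117, 0.9608, -0.391], [0.0, 0.0, 0.0, 1.0]]}
```

View pics/scene0.png

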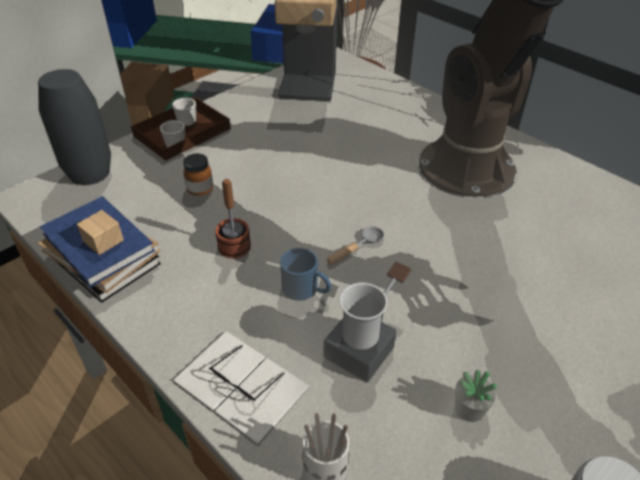

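View pics/side0.png

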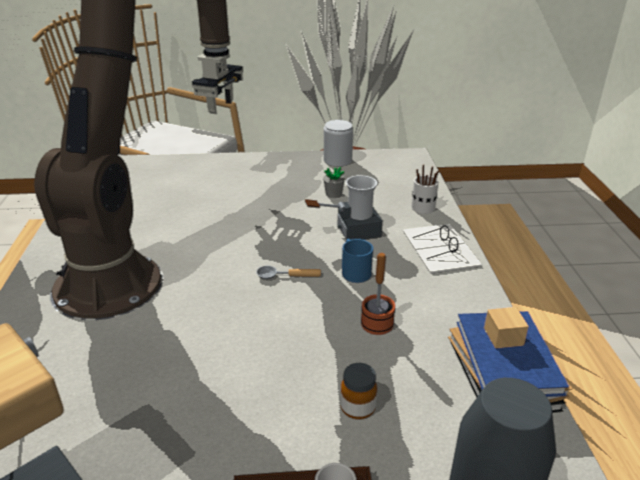

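Scene view: brush handle runs (227,180)-(231,208), pot rim at ~(233,230), hopper mouth ~(363,301), pad ~(399,271). Side view: handle ~(381,268), pot rim ~(378,302), mouth ~(361,184), pad ~(313,203). Next I zoom in and triangulate.

```bash
cat > h.py <<'E'
import numpy as np,cv2
from cell import observe,cams
def ray(n,u,v,c=None):
    c=c or cams.get_calibration(n);M=np.array(c["world_to_cam"]);f=240/np.tan(np.radians(c["fov_y"])/2)
    d=np.array([(u-c["cx"])/f,-(v-c["cy"])/f,-1]);R=M[:3,:3];return -R.T@M[:3,3],R.T@d
def plane(n,u,v,z,c=None):
    o,d=ray(n,u,v,c);return o+d*(z-o[2])/d[2]
def tri(*r):
    A=0;b=0
    for o,d in r:
        d=d/np.linalg.norm(d);P=np.eye(3)-np.outer(d,d);A=A+P;b=b+P@o
    p=np.linalg.solve(A,b);return p,[1e3*np.linalg.norm(np.cross(p-o,d/np.linalg.norm(d))) for o,d in r]
def proj(n,p,c=None):
    c=c or cams.get_calibration(n);M=np.array(c["world_to_cam"]);f=240/np.tan(np.radians(c["fov_y"])/2)
    q=M[:3,:3]@p+M[:3,3];return c["cx"]-f*q[0]/q[2],c["cy"]+f*q[1]/q[2]
E
python3 - <<'E'
from h import *
np.set_printoptions(precision=4,suppress=True)
for k,a,b in [("handle",(229,194),(381,268)),("potrim",(233,229),(378,302)),("mouth",(363,300),(361,184)),("pad",(399,271),(313,203)),("mug",(299,258),(357,247)),("succ",(475,390),(334,180)),("jar",(196,162),(359,372))]:
    print(k,*tri(ray("scene",*a),ray("side",*b)))
a=cv2.imread("pics/scene0.png");b=cv2.imread("pics/side0.png")
def crop(i,x,y,w,h,s): return cv2.resize(i[y:y+h,x:x+w],None,fx=s,fy=s,interpolation=cv2.INTER_CUBIC)
# 100x75 crops at 4x : tl, tr, bl, br
o=np.vstack([np.hstack([crop(a,190,175,100,75,4),crop(a,320,255,100,75,4)]),np.hstack([crop(b,335,250,100,75,4),crop(b,295,165,100,75,4)])])
cv2.imwrite("pics/crop1.png",o)
E
```

```text
handle [ 0.622  -0.1857  0.15  ] [np.float64(1.81148563540864), np.float64(1.8114856354090227)]
potrim [ 0.6233 -0.1823  0.0553] [np.float64(0.15879550776801046), np.float64(0.15879550776782334)]
mouth [0.6322 0.201  0.1453] [np.float64(0.8990107331066859), np.float64(0.8990107331067355)]
pad [0.5029 0.1789 0.1053] [np.float64(1.4026346263963945), np.float64(1.402634626396343)]
mug [0.5984 0.0005 0.0796] [np.float64(0.9577076572883809), np.float64(0.957707657288419)]
succ [0.5809 0.4187 0.0483] [np.float64(2.3333723311227232), np.float64(2.3333723311224506)]
jar [ 0.5518 -0.409   0.0793] [np.float64(0.7395311371164054), np.float64(0.7395311371164842)]
```

View pics/crop1.png

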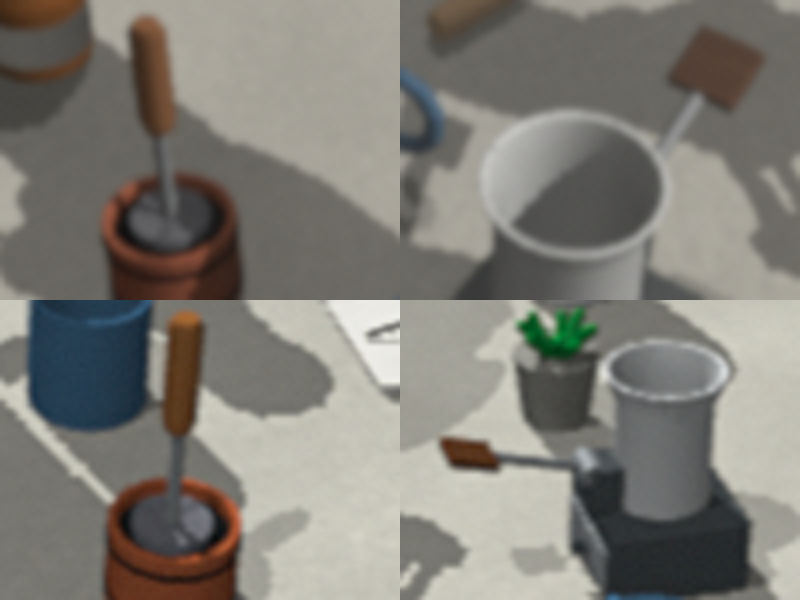

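Crops (4x): scene handle (227,180)-(230,208), pot rim centre (233,230), mouth centre (363.5,300.7), pad centre (399,272); side handle (381.5,253.7)-(380,283.7), rim (378.2,304), mouth (362,183.5), pad (312.3,203.2). The brush looks nearly upright.

```bash
python3 - <<'E'
from h import *
np.set_printoptions(precision=4,suppress=True)
for k,a,b in [("htop",(226.3,180.2),(381.2,253.6)),("hbot",(229.4,207.6),(379.7,283.4)),("potrim",(232.7,229.6),(378,303.6)),("mouth",(363.2,300.4),(361.8,183.2)),("pad",(399,271.7),(312.1,202.9)),]:
    p,e=tri(ray("scene",*a),ray("side",*b));print(k,p,np.round(e,1))
# orange handle masks -> axis line in each view
L={}
for n,(x0,y0,x1,y1) in [("scene",(218,175,240,210)),("side",(370,248,392,286))]:
    i=cv2.imread(f"pics/{n}0.png");h=cv2.cvtColor(i,cv2.COLOR_BGR2HSV);m=cv2.inRange(h,(3,90,60),(18,255,255))
    mm=np.zeros_like(m);mm[y0:y1,x0:x1]=m[y0:y1,x0:x1]
    ys,xs=np.nonzero(mm);k=np.polyfit(ys,xs,1);print(n,len(xs),xs.mean(),ys.mean(),xs.min(),xs.max(),ys.min(),ys.max(),k)
    L[n]=(xs.mean(),ys.mean())
    c=cams.get_calibration(n)
    # expected image slope of a vertical line
    a=np.array(proj(n,np.array([.622,-.185,.18])));b=np.array(proj(n,np.array([.622,-.185,.126])));print("vertical slope",(b-a)[0]/(b-a)[1])
print(tri(*[ray(n,*L[n]) for n in L]))
c=cams.get_calibration("wrist");M=np.array(c["world_to_cam"]);print("wristcam",-M[:3,:3].T@M[:3,3],"look",-M[2,:3])
E
```

```text
htop [ 0.6217 -0.1867  0.1864] [0.2 0.2]
hbot [ 0.622  -0.1888  0.1115] [0.7 0.7]
potrim [ 0.6232 -0.184   0.0522] [0.1 0.1]
mouth [0.6342 0.2027 0.147 ] [1.3 1.3]
pad [0.5017 0.1796 0.1043] [0.1 0.1]
scene 208 227.83173076923077 193.69230769230768 223 233 180 208 [  0.1283 202.9807]
vertical slope 0.12941528634932373
side 231 380.0822510822511 267.3982683982684 376 385 253 283 [ -0.0744 399.9643]
vertical slope -0.0699084051082417
(array([ 0.6218, -0.1867,  0.1513]), [np.float64(0.25310415688799015), np.float64(0.25310415688776344)])
wristcam [0.1802 0.6027 0.3844] look [ 0.2536 -0.1117 -0.9608]
```

>>> step_arm --pt "0 0 34 0 0 0" --pt "0 0 34 0 0 0" --pt "0 0 34 0 0 0" --pt "0 0 34 0 0 0" --pt "0 0 34 0 0 0" --pt "27 -26 0 0 0 0.04" --pt "27 -26 0 0 0 0.04" --pt "27 -26 0 0 0 0.04" --pt "27 -26 0 0 0 0.04" --pt "27 -26 0 0 0 0.04" --pt "27 -26 0 0 0 0.04" --pt "27 -26 0 0 0 0.04" --pt "27 -26 0 0 0 0.04" --pt "27 -26 0 0 0 0.04" --pt "27 -26 0 0 0 0.04" --pt "27 -26 0 0 0 0.04" --pt "27 -26 0 0 0 0.04" --pt "27 -26 0 0 0 0.04" --pt "27 -26 0 0 0 0.04" --gripper 1

```text
clock: 1.68
position: [0.6285, 0.2075, 0.3964]
ee_rot: [0.237, -3.132, 0.0]
force: [0.6, 1.2, 0.2]
width: 1.001
gripper_force: 0.0
```

>>> step_arm --pt "0 0 0 0 0 0" --pt "0 0 0 0 0 0" --pt "0 0 0 0 0 0" --pt "0 0 0 0 0 0"

```text
clock: 2.02
position: [0.6267, 0.2106, 0.3966]
ee_rot: [0.237, -3.132, -0.001]
force: [-1.0, -0.3, 0.7]
width: 0.999
gripper_force: 0.0
```

```bash
python3 - <<'E'
from h import *
import json
s=observe();print(s["clock"],s["position"],s["ee_rot"],s["joints"])
c=cams.get_calibration("wrist");im=cams.get_image("wrist");cv2.imwrite("pics/w1.png",im[:,:,::-1])
json.dump({k:np.asarray(v).tolist() for k,v in c.items()},open("w1.json","w"))
print(proj("wrist",np.array([.634,.203,.152]),c),proj("wrist",np.array([.502,.18,.11]),c))
E
```

```text
2.0167 [0.6267072  0.21059726 0.39658881] [ 2.36783221e-01 -3.13191522e+00 -1.41717335e-03] [-0.49801355  0.42659597  0.15639785  1.18114546 -0.06559933  1.53898886
  1.36840122]
(np.float64(307.5786116549084), np.float64(216.8878424290925)) (np.float64(305.32076883152155), np.float64(103.60600799198363))
```

View pics/w1.png

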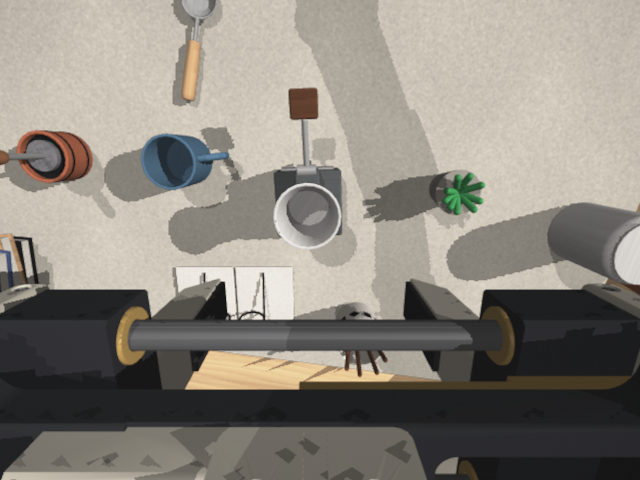

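Wrist view: mouth ellipse centre ~(307.8,216), pad centre (303.5,103.5), within about 1-2 px of the prediction from the two fixed views. I go on to the brush.

>>> step_arm --pt "0 -33 -8 0 0 0" --pt "0 -33 -8 0 0 0" --pt "0 -33 -8 0 0 0" --pt "0 -33 -8 0 0 0" --pt "0 -33 -8 0 0 0" --pt "0 -33 -8 0 0 0" --pt "0 -33 -8 0 0 0" --pt "0 -33 -8 0 0 0" --pt "0 -33 -8 0 0 0" --pt "0 -33 -8 0 0 0" --pt "0 -33 -8 0 0 0" --pt "-5 -33 -8 0 0 0" --pt "0 0 0 0 0 0" --pt "0 0 0 0 0 0" --pt "0 0 0 0 0 0" --pt "0 0 0 0 0 0"

```text
clock: 3.4
position: [0.6233, -0.1845, 0.3012]
ee_rot: [-0.239, 3.131, 0.002]
force: [0.3, 0.6, -0.8]
width: 1.002
gripper_force: 0.0
```

```bash
python3 - <<'E'
from h import *
import json
np.set_printoptions(precision=4,suppress=True)
s=observe();print(s["clock"],s["position"],s["ee_rot"])
c=cams.get_calibration("wrist");im=cams.get_image("wrist");cv2.imwrite("pics/w2.png",im[:,:,::-1])
json.dump({k:np.asarray(v).tolist() for k,v in c.items()},open("w2.json","w"))
print(proj("wrist",np.array([.622,-.187,.188]),c),proj("wrist",np.array([.623,-.184,.056]),c))
# w1 mouth/pad
c1=json.load(open("w1.json"));i=cv2.imread("pics/w1.png");h=cv2.cvtColor(i,cv2.COLOR_BGR2HSV)
m=cv2.inRange(h,(0,0,165),(180,40,255));cs,_=cv2.findContours(m[175:260,262:352],cv2.RETR_EXTERNAL,cv2.CHAIN_APPROX_NONE)
for k in cs:
    if len(k)>40: print("bright",len(k),cv2.boundingRect(k),cv2.fitEllipse(k))
m=cv2.inRange(h,(0,80,20),(20,255,140))[80:130,280:330];ys,xs=np.nonzero(m);u,v=xs.mean()+280,ys.mean()+80;print("pad px",u,v,len(xs),"plane",plane("w",u,v,.110,c1))
print("pad tri",tri(ray("scene",399,271.7),ray("side",312.1,202.9),ray("w",u,v,c1)))
print("mouth plane",plane("w",307.8,216,.152,c1),tri(ray("scene",363.2,300.4),ray("side",361.8,183.2),ray("w",307.8,216,c1)))
E
```

```text
3.4 [ 0.6233 -0.1845  0.3012] [-0.239   3.1315  0.0016]
(np.float64(311.77740491131067), np.float64(238.66075171535826)) (np.float64(314.9706386295611), np.float64(211.4063122373334))
bright 426 (0, 0, 90, 85) ((48.374359130859375, 49.231956481933594), (81.39493560791016, 100.73889923095703), 32.23572540283203)
pad px 303.1559854897219 103.20556227327691 827 plane [0.5019 0.1773 0.11  ]
pad tri (array([0.5015, 0.1783, 0.1045]), [np.float64(1.1897506823867414), np.float64(0.5644175887583918), np.float64(1.3215384652459756)])
mouth plane [0.6329 0.2031 0.152 ] (array([0.6341, 0.2029, 0.1469]), [np.float64(1.1780643096395165), np.float64(1.4108111791008968), np.float64(0.3433978811231197)])
```

View pics/w2.png

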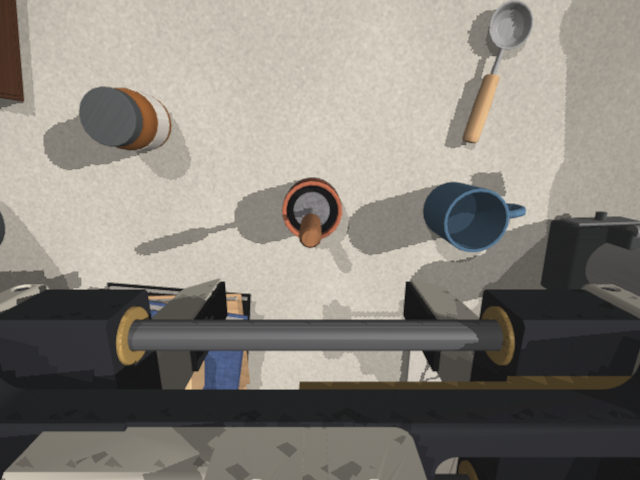

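Wrist view: handle top at (311,236), pot rim centre (312.5,209), which puts the brush at (0.620, -0.187). I descend and grip.

>>> step_arm --pt "-3 -2 0 0 0 0" --pt "0 0 -27 0 0 0" --pt "0 0 -27 0 0 0" --pt "0 0 -27 0 0 0" --pt "0 0 -27 0 0 0" --pt "0 0 -27 0 0 0" --pt "0 0 -27 0 0 0" --pt "0 0 0 0 0 0" --pt "0 0 0 0 0 0" --pt "0 0 0 0 0 0"

```text
clock: 4.28
position: [0.6206, -0.1889, 0.1405]
ee_rot: [-0.235, 3.131, -0.001]
force: [-0.3, -0.1, 0.8]
width: 1.0
gripper_force: 0.0
```

>>> step_arm --pt "0 0 0 0 0 0" --pt "0 0 0 0 0 0" --pt "0 0 0 0 0 0" --pt "0 0 0 0 0 0" --pt "0 0 0 0 0 0" --pt "0 0 0 0 0 0" --pt "0 0 0 0 0 0" --pt "0 0 0 0 0 0" --pt "0 0 0 0 0 0" --pt "0 0 0 0 0 0" --pt "0 0 0 0 0 0" --pt "0 0 0 0 0 0" --gripper 0 --force 20

```text
clock: 5.28
position: [0.6196, -0.1891, 0.1387]
ee_rot: [0.234, -3.133, 0.0]
force: [0.7, -0.1, -0.8]
width: 0.216
gripper_force: 20.0
```

>>> step_arm --pt "0 0 10 0 0 0" --pt "0 0 25 0 0 0" --pt "0 0 25 0 0 0" --pt "0 0 25 0 0 0" --pt "0 0 25 0 0 0" --pt "0 0 25 0 0 0" --pt "0 0 25 0 0 0" --pt "0 0 25 0 0 0" --pt "0 0 0 0 0 0"

```text
clock: 6.03
position: [0.6213, -0.1898, 0.3301]
ee_rot: [-0.233, 3.125, -0.004]
force: [0.7, -0.4, -0.4]
width: 0.214
gripper_force: 20.0
```

>>> step_arm --pt "1 10 0 0 0 0" --pt "1 22 0 0 0 0" --pt "1 22 0 0 0 0" --pt "1 22 0 0 0 0" --pt "1 22 0 0 0 0" --pt "1 22 0 0 0 0" --pt "1 22 0 0 0 0" --pt "1 22 0 0 0 0" --pt "1 22 0 0 0 0" --pt "1 22 0 0 0 0" --pt "1 22 0 0 0 0" --pt "1 22 0 0 0 0" --pt "1 22 0 0 0 0" --pt "0 22 0 0 0 0" --pt "0 22 0 0 0 0" --pt "0 22 0 0 0 0" --pt "0 22 0 0 0 0" --pt "0 22 0 0 0 0" --pt "0 8 0 0 0 0" --pt "0 0 0 0 0 0"

```text
clock: 7.7
position: [0.6312, 0.2064, 0.3224]
ee_rot: [0.241, -3.13, -0.001]
force: [-0.1, 0.2, -1.4]
width: 0.211
gripper_force: 20.0
```

>>> step_arm --pt "0 0 0 0 0 0" --pt "0 0 0 0 0 0" --pt "0 0 0 0 0 0" --pt "0 0 0 0 0 0"

```text
clock: 8.03
position: [0.6329, 0.2013, 0.3239]
ee_rot: [-0.231, 3.133, -0.001]
force: [-0.4, 0.4, -1.0]
width: 0.214
gripper_force: 20.0
```

```bash
python3 - <<'E'
from h import *
s=observe();p=s["position"];print(s["clock"],p,s["ee_rot"],s["width"])
a=cams.get_image("scene")[:,:,::-1];b=cams.get_image("side")[:,:,::-1]
cv2.imwrite("pics/s2.png",a);cv2.imwrite("pics/d2.png",b)
f=np.array([p[0],p[1],p[2]-.133])
for n in("scene","side"):print(n,"foot",np.round(proj(n,f),1),"mouth",np.round(proj(n,np.array([.633,.203,.152])),1),"grip",np.round(proj(n,f+[0,0,.15]),1))
cr=lambda i,x,y:cv2.resize(i[y:y+150,x:x+100],None,fx=4,fy=4,interpolation=cv2.INTER_CUBIC)
cv2.imwrite("pics/crop2.png",np.hstack([cr(a,312,190),cr(b,312,75)]))
E
```

```text
8.0333 [0.63288355 0.20134259 0.32393385] [-2.30692357e-01  3.13284827e+00 -6.80383904e-04] 0.21411803821579797
scene foot [363.9 283. ] mouth [363.3 298.6] grip [369.5 216.4]
side foot [361.6 168.2] mouth [361.  181.2] grip [364.  113.4]
```

View pics/crop2.png

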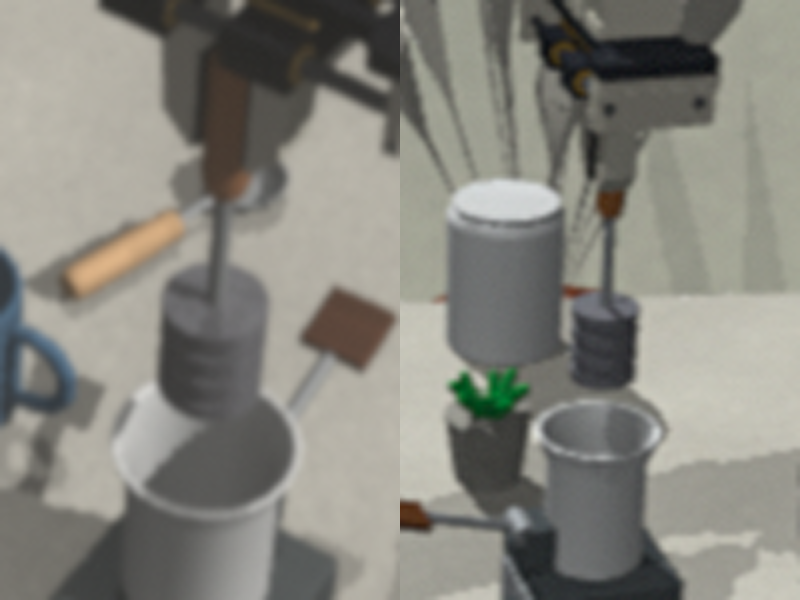

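Scene crop: head bottom centre ~(365,290), mouth ~363.4 column. Side crop: head ~362.6, mouth ~361.8. The head is on the axis within about 1 mm and upright. I go down gently.

>>> step_arm --pt "0 0 -10 0 0 0" --pt "0 0 -10 0 0 0" --pt "0 0 -10 0 0 0" --pt "0 0 -10 0 0 0" --pt "0 0 -10 0 0 0" --pt "0 0 -10 0 0 0" --pt "0 0 -10 0 0 0" --pt "0 0 -10 0 0 0" --pt "0 0 -10 0 0 0" --pt "0 0 -10 0 0 0" --pt "0 0 -10 0 0 0" --pt "0 0 -10 0 0 0" --pt "0 0 0 0 0 0" --pt "0 0 0 0 0 0" --pt "0 0 0 0 0 0"

```text
clock: 9.38
position: [0.6329, 0.2031, 0.2042]
ee_rot: [-0.234, 3.132, 0.0]
force: [-0.3, 0.1, -0.1]
width: 0.211
gripper_force: 20.0
```

>>> step_arm --pt "0 0 -2 0 0 0" --pt "0 0 -2 0 0 0" --pt "0 0 0 0 0 0" --pt "0 0 0 0 0 0"

```text
clock: 9.72
position: [0.6326, 0.203, 0.1998]
ee_rot: [-0.234, 3.133, 0.0]
force: [-0.0, -0.1, -1.4]
width: 0.213
gripper_force: 20.0
```

>>> step_arm --pt "0 0 -1 0 0 0" --pt "0 0 -1 0 0 0" --pt "0 0 0 0 0 0" --pt "0 0 0 0 0 0"

```text
clock: 10.05
position: [0.6326, 0.203, 0.1977]
ee_rot: [0.234, -3.133, -0.0]
force: [0.7, -0.5, -1.1]
width: 0.218
gripper_force: 20.0
```

>>> step_arm --pt "0 0 -1 0 0 0" --pt "0 0 -1 0 0 0" --pt "0 0 0 0 0 0" --pt "0 0 0 0 0 0"

```text
clock: 10.38
position: [0.6326, 0.203, 0.1957]
ee_rot: [0.234, -3.133, -0.0]
force: [0.2, -0.3, -0.6]
width: 0.212
gripper_force: 20.0
```

>>> step_arm --pt "0 0 -1 0 0 0" --pt "0 0 0 0 0 0" --pt "0 0 0 0 0 0"

```text
clock: 10.63
position: [0.6326, 0.203, 0.1947]
ee_rot: [0.234, -3.133, -0.0]
force: [0.4, 0.1, -1.7]
width: 0.211
gripper_force: 20.0
```

>>> step_arm --pt "0 0 -1 0 0 0" --pt "0 0 0 0 0 0" --pt "0 0 0 0 0 0"

```text
clock: 10.88
position: [0.633, 0.2031, 0.1947]
ee_rot: [-0.234, 3.132, 0.001]
force: [-0.3, -0.6, 5.3]
width: 0.213
gripper_force: 20.0
```

>>> step_arm --pt "0 0 -1 0 0 0" --pt "0 0 0 0 0 0" --pt "0 0 0 0 0 0"

```text
clock: 11.13
position: [0.6333, 0.2032, 0.1946]
ee_rot: [-0.234, 3.131, 0.001]
force: [-3.2, -0.1, 11.2]
width: 0.212
gripper_force: 20.0
```

>>> step_arm --pt "0 0 -1 0 0 0" --pt "0 0 0 0 0 0" --pt "0 0 0 0 0 0"

```text
clock: 11.38
position: [0.6339, 0.2033, 0.1946]
ee_rot: [-0.233, 3.129, 0.002]
force: [-4.4, -1.3, 15.8]
width: 0.211
gripper_force: 20.0
```

Contact is at z = 0.1947. Two more strokes.

>>> step_arm --pt "0 0 5 0 0 0" --pt "0 0 10 0 0 0" --pt "0 0 15 0 0 0" --pt "0 0 15 0 0 0" --pt "0 0 15 0 0 0" --pt "0 0 15 0 0 0" --pt "0 0 10 0 0 0" --pt "0 0 5 0 0 0" --pt "0 0 0 0 0 0" --pt "0 0 0 0 0 0" --pt "0 0 0 0 0 0"

```text
clock: 12.3
position: [0.6321, 0.2029, 0.2807]
ee_rot: [0.234, -3.131, 0.001]
force: [0.1, 0.0, -1.4]
width: 0.214
gripper_force: 20.0
```

>>> step_arm --pt "0 0 -10 0 0 0" --pt "0 0 -12 0 0 0" --pt "0 0 -12 0 0 0" --pt "0 0 -12 0 0 0" --pt "0 0 -12 0 0 0" --pt "0 0 -12 0 0 0" --pt "0 0 -8 0 0 0" --pt "0 0 -4 0 0 0" --pt "0 0 -2 0 0 0" --pt "0 0 -1 0 0 0" --pt "0 0 -1 0 0 0" --pt "0 0 -1 0 0 0" --pt "0 0 -1 0 0 0" --pt "0 0 0 0 0 0" --pt "0 0 0 0 0 0" --pt "0 0 0 0 0 0"

```text
clock: 13.63
position: [0.633, 0.2032, 0.1946]
ee_rot: [-0.234, 3.131, 0.001]
force: [-0.4, 0.5, 6.9]
width: 0.214
gripper_force: 20.0
```

>>> step_arm --pt "0 0 5 0 0 0" --pt "0 0 10 0 0 0" --pt "0 0 15 0 0 0" --pt "0 0 15 0 0 0" --pt "0 0 15 0 0 0" --pt "0 0 15 0 0 0" --pt "0 0 10 0 0 0" --pt "0 0 3 0 0 0" --pt "0 0 0 0 0 0" --pt "0 0 0 0 0 0" --pt "0 0 0 0 0 0"

```text
clock: 14.55
position: [0.6321, 0.2029, 0.2807]
ee_rot: [0.234, -3.131, 0.001]
force: [-0.3, 0.4, -1.4]
width: 0.212
gripper_force: 20.0
```

>>> step_arm --pt "0 0 -10 0 0 0" --pt "0 0 -12 0 0 0" --pt "0 0 -12 0 0 0" --pt "0 0 -12 0 0 0" --pt "0 0 -12 0 0 0" --pt "0 0 -12 0 0 0" --pt "0 0 -8 0 0 0" --pt "0 0 -4 0 0 0" --pt "0 0 -2 0 0 0" --pt "0 0 -1 0 0 0" --pt "0 0 -1 0 0 0" --pt "0 0 -1 0 0 0" --pt "0 0 -1 0 0 0" --pt "0 0 0 0 0 0" --pt "0 0 0 0 0 0" --pt "0 0 0 0 0 0"

```text
clock: 15.88
position: [0.633, 0.2031, 0.1946]
ee_rot: [-0.234, 3.132, 0.001]
force: [-0.1, -0.0, 6.3]
width: 0.218
gripper_force: 20.0
```

>>> step_arm --pt "0 0 5 0 0 0" --pt "0 0 10 0 0 0" --pt "0 0 15 0 0 0" --pt "0 0 15 0 0 0" --pt "0 0 15 0 0 0" --pt "0 0 15 0 0 0" --pt "0 0 15 0 0 0" --pt "0 0 15 0 0 0" --pt "0 0 15 0 0 0" --pt "0 0 15 0 0 0" --pt "0 0 0 0 0 0" --pt "0 0 0 0 0 0" --pt "0 0 0 0 0 0"

```text
clock: 16.97
position: [0.6322, 0.2029, 0.3279]
ee_rot: [0.234, -3.132, 0.0]
force: [-0.3, -0.1, -1.1]
width: 0.214
gripper_force: 20.0
```

>>> step_arm --pt "-1 -10 0 0 0 0" --pt "-1 -22 0 0 0 0" --pt "-1 -22 0 0 0 0" --pt "-1 -22 0 0 0 0" --pt "-1 -22 0 0 0 0" --pt "-1 -22 0 0 0 0" --pt "-1 -22 0 0 0 0" --pt "-1 -22 0 0 0 0" --pt "-1 -22 0 0 0 0" --pt "-1 -22 0 0 0 0" --pt "-1 -22 0 0 0 0" --pt "-1 -22 0 0 0 0" --pt "0 -22 0 0 0 0" --pt "0 -22 0 0 0 0" --pt "0 -22 0 0 0 0" --pt "0 -22 0 0 0 0" --pt "0 -22 0 0 0 0" --pt "0 -22 0 0 0 0" --pt "0 -7 0 0 0 0" --pt "0 0 0 0 0 0"

```text
clock: 18.63
position: [0.6193, -0.1913, 0.3279]
ee_rot: [0.227, -3.132, 0.002]
force: [-0.3, -0.3, -1.0]
width: 0.211
gripper_force: 20.0
```

>>> step_arm --pt "0 0 -15 0 0 0" --pt "0 0 -20 0 0 0" --pt "0 0 -20 0 0 0" --pt "0 0 -20 0 0 0" --pt "0 0 -20 0 0 0" --pt "0 0 -15 0 0 0" --pt "0 0 0 0 0 0" --pt "0 0 0 0 0 0" --pt "0 0 0 0 0 0" --pt "0 0 0 0 0 0"

```text
clock: 19.47
position: [0.6214, -0.1878, 0.2202]
ee_rot: [-0.235, 3.131, -0.001]
force: [0.7, 0.3, -0.3]
width: 0.211
gripper_force: 20.0
```

```bash
python3 - <<'E'
from h import *
s=observe();p=s["position"];print(s["clock"],p,s["ee_rot"],s["width"])
a=cams.get_image("scene")[:,:,::-1];b=cams.get_image("side")[:,:,::-1]
f=np.array([p[0],p[1],p[2]-.1327])
for n in("scene","side"):print(n,"foot",np.round(proj(n,f),1),"same xy at rim",np.round(proj(n,np.array([p[0],p[1],.056])),1))
cr=lambda i,x,y:cv2.resize(i[y:y+150,x:x+100],None,fx=4,fy=4,interpolation=cv2.INTER_CUBIC)
cv2.imwrite("pics/crop3.png",np.hstack([cr(a,182,130),cr(b,328,200)]))
E
```

```text
19.4667 [ 0.62136584 -0.18779529  0.2201566 ] [-2.34636346e-01  3.13074669e+00 -6.18297379e-04] 0.21102977510126644
scene foot [230.8 216.3] same xy at rim [232.2 227.1]
side foot [378.4 292. ] same xy at rim [377.6 303.4]
```

View pics/crop3.png

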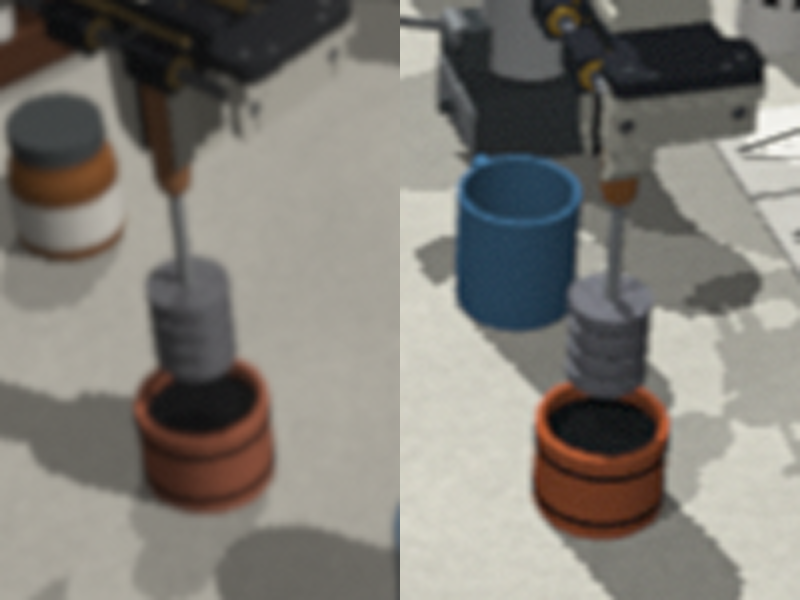

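Scene crop: foot column ~230.8, rim ~232.6. Side crop: foot ~379.5, rim ~378.5. Both match the expected offsets for a centred foot, so I lower it.

>>> step_arm --pt "0 0 -10 0 0 0" --pt "0 0 -12 0 0 0" --pt "0 0 -12 0 0 0" --pt "0 0 -12 0 0 0" --pt "0 0 -12 0 0 0" --pt "0 0 -10 0 0 0" --pt "0 0 -7 0 0 0" --pt "0 0 -3 0 0 0" --pt "0 0 0 0 0 0" --pt "0 0 0 0 0 0" --pt "0 0 0 0 0 0"

```text
clock: 20.48
position: [0.6211, -0.1882, 0.1414]
ee_rot: [-0.234, 3.132, -0.001]
force: [-0.9, -0.5, -1.6]
width: 0.211
gripper_force: 20.0
```

>>> step_arm --pt "0 0 -1 0 0 0" --pt "0 0 -1 0 0 0" --pt "0 0 0 0 0 0" --pt "0 0 0 0 0 0"

```text
clock: 20.82
position: [0.6206, -0.188, 0.1389]
ee_rot: [-0.234, 3.133, 0.0]
force: [-0.1, -0.5, -0.6]
width: 0.214
gripper_force: 20.0
```

>>> step_arm --pt "0 0 -1 0 0 0" --pt "0 0 0 0 0 0" --pt "0 0 0 0 0 0"

```text
clock: 21.07
position: [0.621, -0.1881, 0.1386]
ee_rot: [-0.234, 3.132, -0.0]
force: [-2.2, 0.3, 5.1]
width: 0.214
gripper_force: 20.0
```

>>> step_arm --pt "0 0 0.5 0 0 0" --pt "0 0 0 0 0 0" --pt "0 0 0 0 0 0"

```text
clock: 21.32
position: [0.6209, -0.1881, 0.1386]
ee_rot: [-0.234, 3.132, -0.0]
force: [-0.3, 0.1, 3.5]
width: 0.215
gripper_force: 20.0
```

>>> step_arm --pt "0 0 0 0 0 0" --pt "0 0 0 0 0 0" --pt "0 0 0 0 0 0" --pt "0 0 0 0 0 0" --pt "0 0 0 0 0 0" --pt "0 0 0 0 0 0" --pt "0 0 0 0 0 0" --pt "0 0 0 0 0 0" --pt "0 0 0 0 0 0" --pt "0 0 0 0 0 0" --gripper 1

```text
clock: 22.15
position: [0.6206, -0.188, 0.1382]
ee_rot: [-0.234, 3.133, 0.0]
force: [-0.5, -0.9, 0.5]
width: 0.884
gripper_force: 0.0
```

>>> step_arm --pt "0 0 10 0 0 0" --pt "0 0 20 0 0 0" --pt "0 0 25 0 0 0" --pt "0 0 25 0 0 0" --pt "0 0 25 0 0 0" --pt "0 0 25 0 0 0" --pt "0 0 25 0 0 0" --pt "0 0 0 0 0 0" --pt "0 0 0 0 0 0" --pt "0 0 0 0 0 0"

```text
clock: 22.98
position: [0.6204, -0.1879, 0.2932]
ee_rot: [0.234, -3.133, -0.0]
force: [0.1, -0.1, 0.2]
width: 1.002
gripper_force: 0.0
```

```bash
python3 - <<'E'
from h import *
np.set_printoptions(precision=4,suppress=True)
s=observe();print(s["clock"],s["position"],s["width"])
a=cams.get_image("scene")[:,:,::-1];b=cams.get_image("side")[:,:,::-1]
cr=lambda i,x,y:cv2.resize(i[y:y+150,x:x+100],None,fx=4,fy=4,interpolation=cv2.INTER_CUBIC)
cv2.imwrite("pics/crop4.png",np.hstack([cr(a,182,130),cr(b,328,200)]))
E
```

```text
22.9833 [ 0.6204 -0.1879  0.2932] 1.0021158913698982
```

View pics/crop4.png

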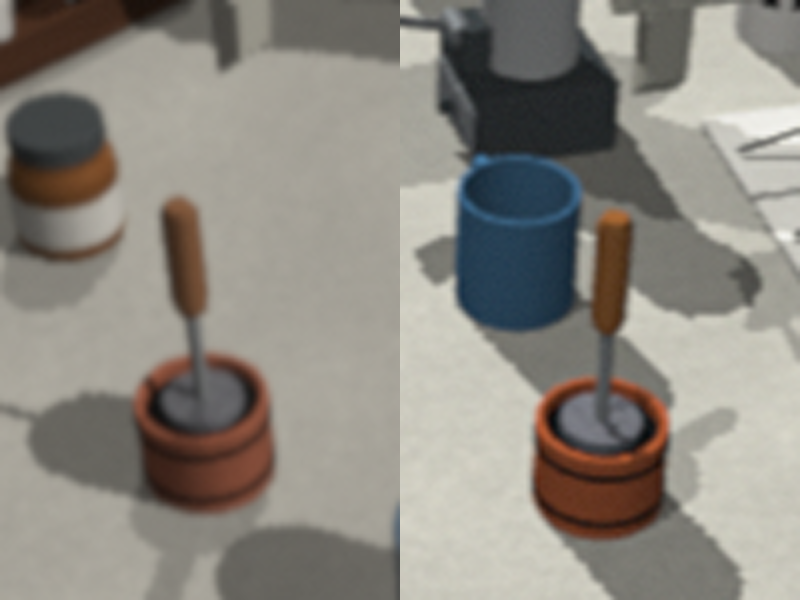

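Crop: the brush stands upright in its pot, released (handle (226,190) in the scene view, (380.5,267) in the side view). Now the lever.

>>> step_arm --pt "-8.5 26 0 0 0 0" --pt "-8.5 26 0 0 0 0" --pt "-8.5 26 0 0 0 0" --pt "-8.5 26 0 0 0 0" --pt "-8.5 26 0 0 0 0" --pt "-8.5 26 0 0 0 0" --pt "-8.5 26 0 0 0 0" --pt "-8.5 26 0 0 0 0" --pt "-8.5 26 0 0 0 0" --pt "-8.5 26 0 0 0 0" --pt "-8.5 26 0 0 0 0" --pt "-8.5 26 0 0 0 0" --pt "-8.5 26 0 0 0 0" --pt "-8.5 28 0 0 0 0" --pt "0 0 0 0 0 0" --pt "0 0 0 0 0 0" --pt "0 0 0 0 0 0" --pt "0 0 0 0 0 0" --gripper 0

```text
clock: 24.58
position: [0.5019, 0.1766, 0.2928]
ee_rot: [0.231, -3.132, 0.001]
force: [0.3, -0.2, -0.2]
width: 0.004
gripper_force: 0.0
```

>>> step_arm --pt "0 0 -20 0 0 0" --pt "0 0 -25 0 0 0" --pt "0 0 -25 0 0 0" --pt "0 0 -25 0 0 0" --pt "0 0 -25 0 0 0" --pt "0 0 -25 0 0 0" --pt "0 0 -15 0 0 0" --pt "0 0 0 0 0 0" --pt "0 0 0 0 0 0" --pt "0 0 0 0 0 0"

```text
clock: 25.42
position: [0.5025, 0.1776, 0.1343]
ee_rot: [-0.232, 3.132, 0.0]
force: [-0.0, -0.1, 0.7]
width: 0.003
gripper_force: 0.0
```

```bash
python3 - <<'E'
from h import *
s=observe();print(s["clock"],s["position"],s["width"],s["force"])
a=cams.get_image("scene")[:,:,::-1];b=cams.get_image("side")[:,:,::-1]
cr=lambda i,x,y:cv2.resize(i[y:y+100,x:x+100],None,fx=4,fy=4,interpolation=cv2.INTER_CUBIC)
cv2.imwrite("pics/crop5.png",np.hstack([cr(a,345,210),cr(b,275,140)]))
E
```

```text
25.4167 [0.50252898 0.17755715 0.13426328] 0.0031574881009513176 [-0.00830031 -0.10376945  0.70271982]
```

View pics/crop5.png

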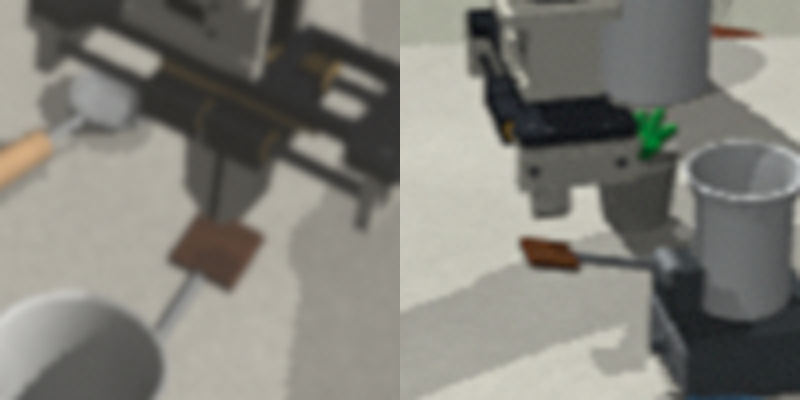

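Crop: the shut fingertips hover right above the pad (scene ~(399,268), side ~(412,212) crop for the tip). I press.

>>> step_arm --pt "0 0 -6 0 0 0" --pt "0 0 -6 0 0 0" --pt "0 0 -6 0 0 0" --pt "0 0 -6 0 0 0" --pt "0 0 -6 0 0 0" --pt "0 0 -6 0 0 0" --pt "0 0 -5 0 0 0" --pt "0 0 -5 0 0 0" --pt "0 0 -5 0 0 0" --pt "0 0 -4 0 0 0" --pt "0 0 -3 0 0 0" --pt "0 0 0 0 0 0" --pt "0 0 0 0 0 0" --pt "0 0 0 0 0 0"

```text
clock: 26.68
position: [0.5018, 0.178, 0.0755]
ee_rot: [-0.234, 3.133, 0.0]
force: [-1.8, -0.4, 4.2]
width: 0.001
gripper_force: 2.5
```

>>> step_arm --pt "0 0 -1 0 0 0" --pt "0 0 -1 0 0 0" --pt "0 0 0 0 0 0" --pt "0 0 0 0 0 0"

```text
clock: 27.02
position: [0.502, 0.1781, 0.0735]
ee_rot: [-0.234, 3.132, 0.0]
force: [-0.2, -1.0, 5.8]
width: 0.004
gripper_force: 2.6
```

>>> step_arm --pt "0 0 -1 0 0 0" --pt "0 0 -1 0 0 0" --pt "0 0 0 0 0 0" --pt "0 0 0 0 0 0"

```text
clock: 27.35
position: [0.5023, 0.1781, 0.0716]
ee_rot: [-0.234, 3.132, 0.001]
force: [-0.5, -0.1, 4.7]
width: 0.008
gripper_force: 2.7
```

>>> step_arm --pt "0 0 -1 0 0 0" --pt "0 0 -1 0 0 0" --pt "0 0 0 0 0 0" --pt "0 0 0 0 0 0"

```text
clock: 27.68
position: [0.5026, 0.1782, 0.07]
ee_rot: [-0.234, 3.131, 0.001]
force: [-1.6, -0.6, 10.0]
width: 0.005
gripper_force: 4.8
```

>>> step_arm --pt "0 0 -1 0 0 0" --pt "0 0 -1 0 0 0" --pt "0 0 0 0 0 0" --pt "0 0 0 0 0 0"

```text
clock: 28.02
position: [0.5028, 0.1783, 0.069]
ee_rot: [-0.233, 3.13, 0.002]
force: [-4.4, -2.9, 23.5]
width: 0.004
gripper_force: 11.6
```

The stop is reached: 23 N, with travel stalled at 0.069. I release and retreat.

>>> step_arm --pt "0 0 3 0 0 0" --pt "0 0 6 0 0 0" --pt "0 0 8 0 0 0" --pt "0 0 10 0 0 0" --pt "0 0 10 0 0 0" --pt "0 0 15 0 0 0" --pt "0 0 25 0 0 0" --pt "0 0 30 0 0 0" --pt "0 0 30 0 0 0" --pt "0 0 30 0 0 0" --pt "0 0 30 0 0 0" --pt "0 0 30 0 0 0" --pt "0 0 0 0 0 0" --pt "0 0 0 0 0 0" --pt "0 0 0 0 0 0" --pt "0 0 0 0 0 0" --pt "0 0 0 0 0 0" --pt "0 0 0 0 0 0"

```text
clock: 29.52
position: [0.5012, 0.1778, 0.2933]
ee_rot: [0.234, -3.131, 0.001]
force: [-0.1, 0.3, -0.3]
width: 0.009
gripper_force: 0.0
```

```bash
python3 - <<'E'
from h import *
s=observe();print(s["clock"],s["position"],s["force"])
cv2.imwrite("pics/d9.png",cams.get_image("side")[:,:,::-1])
E
```

```text
29.5167 [0.50117979 0.17783092 0.29330911] [-0.06966233  0.30082563 -0.25363225]
```

View pics/d9.png

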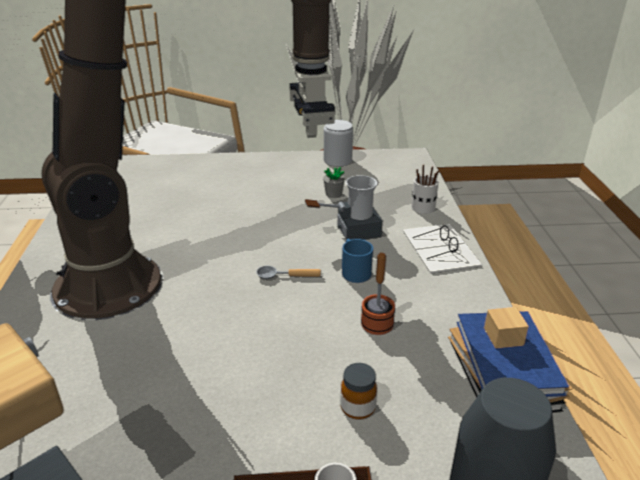

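Side view: the lever is back up (pad at (313,203), as at the start), the brush stands in its pot at (380,300), and the bystanders have not moved. I hand the job in.

```bash
python3 -c "
from cell import job
print(job.sign_off())"
```

```text
the job is handed in; nothing more can be done
None
```

The job is done and handed in at about 30 s: the brush touched the hopper floor three times with the head lifted nearly clear in between, it stands released in its pot, and the lever was pressed to its stop and sprang back up.

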